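# Hold the test box open by its lifting lever

### The job

The board in the wider of the two white test boxes is to be taken out by a colleague: with the fingertips, press the long end of that box's lifting lever down until its foot meets the bench, or nearly, so that its heavy steel flap stands open, and finish while still holding the lever down. Do not touch the flaps, do not lift a lever out of its stand, keep the narrower box shut, and leave everything else on the bench where it is.

Things in the scene. Friction and masses are not known exactly. Their poses are not given: they have to be found in the camera images.
- box_wide: wide test box, white, fixed; steel flap 180 mm wide (other box 110; either may stand left). Origin on the bench below the lever's pivot. +x runs from lever stand to box: box 85 to 170 mm, 86 mm high; shut flap on it up to 107 mm, front edge at 36 mm, hinge at 150 mm. Lever's long end points to -x. Stand round the origin: two notched cheeks, 44 mm long, 58 mm over all, 106 mm high
- lever_wide: loose lifting lever of the wide box: straight 10 x 16 mm bar, 150 g, its 12 mm cross pin lying in the stand's open notches. Origin on the pin's axis, 90 mm above the bench. At rest its axes match the box's and the long end slopes up at 0.33 rad; its upturned short end (70 mm) is under the flap's front edge. Pressing turns it about its y axis, by 0.66 rad until its foot meets the bench
- pad_wide (a point): centre of the top of the black finger pad (36 mm along the lever, 30 mm wide, 10 mm thick, with a 30 mm rubber foot below) at the long end of the wide box's lever, 170 mm along it from the pin and 6 mm above its centre line; 151 mm above the bench at rest, 42 mm when the foot meets the bench; it moves on an arc about the pin. Takes 3 to 14 N; let go, it rises
- flap_wide (a joint): opening angle of the wide box's flap (steel, 126 x 180 x 20 mm, about 3.4 kg), rad: 0 shut, grows as the front edge rises; about 0.45 with the lever's foot on the bench, about 0.40 with the pad's top 60 mm above the bench. A hinge spring (2.5 Nm/rad) and its weight shut it if let go
- lip_wide (a point): middle of the top front edge of the wide box's flap, 114 mm from its hinge, 107 mm above the bench when shut
- box_narrow: narrow test box, white, fixed; steel flap 110 mm wide (other box 180; either may stand left). Origin on the bench below the lever's pivot. +x runs from lever stand to box: box 85 to 170 mm, 86 mm high; shut flap on it up to 107 mm, front edge at 36 mm, hinge at 150 mm. Lever's long end points to -x. Stand round the origin: two notched cheeks, 44 mm long, 58 mm over all, 106 mm high
- lever_narrow: loose lifting lever of the narrow box: straight 10 x 16 mm bar, 150 g, its 12 mm cross pin lying in the stand's open notches. Origin on the pin's axis, 90 mm above the bench. At rest its axes match the box's and the long end slopes up at 0.33 rad; its upturned short end (70 mm) is under the flap's front edge. Pressing turns it about its y axis, by 0.66 rad until its foot meets the bench
- pad_narrow (a point): centre of the top of the black finger pad (36 mm along the lever, 30 mm wide, 10 mm thick, with a 30 mm rubber foot below) at the long end of the narrow box's lever, 170 mm along it from the pin and 6 mm above its centre line; 151 mm above the bench at rest, 42 mm when the foot meets the bench; it moves on an arc about the pin. Takes 2 to 10 N; let go, it rises
- flap_narrow (a joint): opening angle of the narrow box's flap (steel, 126 x 110 x 20 mm, about 2.1 kg), rad: 0 shut, grows as the front edge rises; about 0.45 with the lever's foot on the bench, about 0.40 with the pad's top 60 mm above the bench. A hinge spring (2.5 Nm/rad) and its weight shut it if let go
- lip_narrow (a point): middle of the top front edge of the narrow box's flap, 114 mm from its hinge, 107 mm above the bench when shut
- mouse: black computer mouse, about 75 x 62 x 34 mm high, loose; origin under it
- tape: roll of clear tape lying flat, 64 mm across, 19 mm high, loose; origin under its centre
- jar: small jar, 48 mm across, 55 mm high, loose; origin under its centre
- terminal: handheld keypad instrument lying flat, 170 x 90 x 37 mm, loose; origin under its centre, long side along its x
- carton: small cardboard carton 80 x 60 x 45 mm high, loose; origin under its centre
- screwdriver: screwdriver lying along its x axis, loose
- pack: battery holder with two cells, 62 x 34 x 22 mm high, loose; origin under its centre
Mind the look-alikes: they are no part of the job. Leave any purple look-alike of the box_narrow alone.

How it is judged:
At the end, for the whole second after the job is handed in: Fingers still press on the wide box's lever (over 0.5 N), its flap is open 0.37 to 0.7 rad, lever still (under 0.1 rad/s); both lever pivots within 12 mm of where they began, narrow flap under 0.03 rad, every other loose thing within 25 mm of its start (value of joint flap_wide between 0.37 and 0.7 rad and contact force between the fingers and lever_wide above 0.5 N and distance of each of lever_wide, lever_narrow from where it was at the start of the episode below 0.012 m and value of joint flap_narrow below 0.03 rad and angular speed of lever_wide below 0.1 rad/s and distance of each of mouse, tape, jar, terminal, carton, screwdriver, pack from where it was at the start of the episode below 0.025 m); the arm keeps its last pose, push and grip.
It fails at once if the robot touches a flap itself instead of using the lever (contact force between any of the fingers, the arm and flap_wide above 1 N or contact force between any of the fingers, the arm and flap_narrow above 1 N).
It fails at once if a lever is lifted or knocked out of its stand (pivot moved more than 12 mm) (distance of any of lever_wide, lever_narrow from where it was at the start of the episode above 0.012 m).
It fails at once if the narrow box's flap is raised (more than 0.08 rad) (value of joint flap_narrow above 0.08 rad).
It fails at once if a bystander is displaced by more than 25 mm (distance of any of mouse, tape, jar, terminal, carton, screwdriver, pack from where it was at the start of the episode above 0.025 m).
It also fails if it takes over 40 s, if anything falls off the work surface, if the arm or the gripper's body presses on something with over 40 N, if the wrist force passes 120 N, or if a joint passes its speed limit or range.

### The arm

A 7-joint arm with a two-finger parallel gripper is mounted at the origin on the work surface. World frame = base frame: x ahead of the robot, y to its left, z up, the work surface at z = 0. Lengths are in m, angles in rad, forces in N, time in s.
With the tool pointing down it reaches from about 0.375 to 0.925 m from the base axis. Payload 3.1 kg.
Tool frame: the origin (TCP) lies between the finger pads; the fingertips stand 25 mm ahead of it and the grasp point (between the pads) lies 6 mm ahead of it; x points along the fingers, y is the direction in which the jaws open and shut, and the axes are right-handed (so a half turn about x gives the same grasp; the last joint's range is limited). The gripper opens to 85 mm and grips with 20 to 120 N. Pads are 22 mm wide; open, the fingers measure 114 mm over their backs; the gripper's body (76 mm by 85 mm) begins 54 mm behind the grasp point. The pads swing forward as they close: fully open they stand 13 mm farther back than shut.
Start: joints at [-0.098, 0.383, 0.044, 1.598, -0.018, 1.161, -0.05], TCP at [0.65, 0, 0.256] pointing down, gripper open.
Joint ranges: [-2.61, 2.61], [-0.41, 2.15], [-1.48, 1.57], [0, 2.5], [-1.57, 4.71], [0.05, 1.97], [-2.85, 2.85]. Speed limits (rad/s): [2.79, 2.79, 3.14, 3.14, 3.14, 3.14, 3.14].

### API

Orientations are given as a rotation vector (axis times angle).
In Python, from bench import observe, grab_frame, job_done, recognise gives the robot as it stands. The module is installed in compiled form; this text tells all that it offers.
- The arm moves only by the shell command python3 -m creep 'ROWS' [FORCE]. ROWS is JSON, a list of rows, each an object with "hand": the closure, from 0 (fully open) to 1 (shut); "slide": the shift along the tool's x, y, z in mm, a list of three; "twist": the turn, a rotation vector about the tool's x, y, z in degrees, a list of three. In form: [{"hand": hand, "slide": [tx, ty, tz], "twist": [ax, ay, az]}, ...]. A call has 1 to 8 rows; each row shifts and turns the pose as measured when the row begins, along the tool's axes as they then stand; what a row does not reach is not made up. A row lasts 1/8 s, in which the tool goes at most 62.5 mm and 10.7 degrees, less where a joint would pass 70% of its speed; a pose out of reach is approached as far as the arm can. A call with a gripper value outside its range is refused whole. The fingers move at their own pace and stop on an object; FORCE is the grip in N (left out, the last holds). Time passes only in rows, so rows that do not move let the fingers close. It gives the time, the measured TCP pose, the force and the opening at its end, in the units of the state.
- observe(): the state, without advancing time (a new reading comes with each control period).
- grab_frame(name): name is "scene" or "side" or "wrist"; returns a dict with "pixels" (384x512x3 uint8, red, green, blue), "z_map" (384x512 float32, m along the optical axis (not along the pixel's ray), 0 where there is no reading), "fov_y" (degrees; the focal length in pixels is half the picture's height over the tangent of half this angle, whatever the lens; pixels are square), "cx", "cy" (the principal point, pixels), "extrinsics" (4x4, takes a point from camera to world coordinates). Camera axes: x right, y up, looking along -z (the intrinsics and any distortion apply to the point x, -y, -z); pixel columns grow to the right and rows downward; lengths in m; the calibration is good to about 2 mm. A picture is of the moment at which its call begins.
- job_done(): hands the job in, once; it reports no verdict.
Trained networks look in the newest picture that a camera, given by its name, has taken for a name from the list of things; names that differ only in an ending like _2 or _b are one class to them, and where a whole thing is asked for, a point or a joint stands for the part that bears it (a point fixed in the world has none). Each returns a list of dicts, best first, with "conf" (0 to 1); they miss things now and then, are a little off and sometimes report something else, mostly with a low value. They report only what shows in the picture. A call takes as long as a camera call. They do not tell look-alikes from the thing itself.
- recognise(thing, camera): "at" ([x, y, z] in m, in the coordinates of the camera as it stood for that picture, good to about 4 mm: the middle of the surface that is visible of it).
The state is a dict: "time": time; "qpos": joint angles; "dq": joint speeds; "joint_torque": joint torques, N m; "tcp_pos": TCP position; "tcp_rot": TCP orientation; "contact_force": force on the tool from outside, world axes, zero at the start; "moment": the same for the moment, N m; "finger_gap": finger opening in m.
Only numpy, scipy, OpenCV 4.12 (cv2) and the standard library are available. Lean on these libraries where they do the work, as an engineer would, in place of code of your own. Each camera call takes 0.05 s, during which the arm holds its last target. There are 200 camera calls.

## Working session

There is one attempt and no reset: what is moved stays moved. The work goes in short steps, Python scripts to look and compute and a shell command to move; the robot and the scene stay as the last step left them, time stands still between calls to the robot, and variables do not carry over. Pictures are saved under pics/ and viewed, about 8 in all and at most 12, crops included, and the job is handed in when it is done.

```bash
mkdir -p pics
cat > h.py <<'E'
import numpy as np,cv2
from bench import *
from scipy.spatial.transform import Rotation as R
def snap(cam,fn):
    f=grab_frame(cam); cv2.imwrite('pics/'+fn,f['pixels'][:,:,::-1]); return f
def w(f,p): return (np.array(f['extrinsics'])@np.r_[p,1])[:3]
def pix(f,u,v):
    F=192/np.tan(np.radians(f['fov_y'])/2); z=f['z_map'][v,u]
    return w(f,[(u-f['cx'])/F*z,-(v-f['cy'])/F*z,-z])
E
python3 - <<'E'
from h import *
s=observe(); print(s)
for c in ['scene','side']:
    f=snap(c,c+'1.png'); print(c,np.round(f['extrinsics'],3).tolist(),f['fov_y'])
    for t in ['pad_wide','lip_wide','box_wide','lever_wide','lever_narrow','box_narrow','pad_narrow']:
        F=192/np.tan(np.radians(f['fov_y'])/2)
        for d in recognise(t,c):
            a=d['at']; print(t,round(d['conf'],2),np.round(w(f,a),3),'px',int(f['cx']+F*a[0]/-a[2]),int(f['cy']-F*a[1]/-a[2]))
E
```

```text
{'time': 0.0, 'qpos': array([-0.09781563,  0.38384047,  0.04386194,  1.59958965, -0.01790361,
        1.16120261, -0.04988212]), 'dq': array([ 7.20134405e-04,  9.03544082e-04, -2.16559599e-03, -4.76420566e-05,
       -1.48089164e-03, -1.81077923e-03,  8.89063585e-04]), 'joint_torque': array([-8.41360106e-04, -4.33466363e+01,  1.02427706e+00, -2.49513745e+01,
        1.06121189e-02,  1.12996699e-02, -5.17373280e-06]), 'tcp_pos': array([ 6.49115212e-01, -9.04516288e-06,  2.54876731e-01]), 'tcp_rot': array([ 1.20777563,  1.21107585, -1.21115319]), 'contact_force': array([-0.90441664, -0.45560199, -0.18734867]), 'moment': array([-0.08538567,  0.01503844,  0.0216723 ]), 'finger_gap': 0.08508905818828141}
scene [[-0.462, -0.528, 0.712, 1.384], [0.887, -0.277, 0.37, 0.46], [0.002, 0.803, 0.596, 0.856], [0.0, 0.0, 0.0, 1.0]] 45.357146981355804
pad_wide 0.94 [ 0.575 -0.188  0.105] px 183 186
pad_wide 0.59 [0.561 0.157 0.121] px 301 217
lip_wide 0.88 [ 0.736 -0.213  0.106] px 138 217
box_wide 0.63 [ 0.751 -0.189  0.092] px 143 228
box_wide 0.47 [0.567 0.156 0.122] px 300 218
lever_wide 0.89 [ 
[... 192 characters left out ...]
.58 [0.773 0.205 0.102] px 283 287
pad_narrow 0.63 [0.565 0.159 0.12 ] px 301 218
side [[0.799, 0.466, -0.38, 0.034], [-0.601, 0.613, -0.513, -0.668], [-0.006, 0.638, 0.77, 1.132], [0.0, 0.0, 0.0, 1.0]] 54.91931902013148
pad_wide 0.84 [ 0.54  -0.189  0.114] px 291 224
lip_wide 0.7 [ 0.716 -0.233  0.107] px 338 208
box_wide 0.88 [ 0.691 -0.236  0.105] px 334 213
box_wide 0.6 [ 0.407 -0.002  0.02 ] px 228 223
lever_wide 0.77 [ 0.543 -0.195  0.118] px 293 224
lever_narrow 0.72 [0.534 0.15  0.121] px 231 164
box_narrow 0.63 [0.31  0.153 0.084] px 180 198
box_narrow 0.57 [0.676 0.167 0.054] px 258 158
pad_narrow 0.62 [0.529 0.15  0.122] px 230 165
pad_narrow 0.37 [ 0.713 -0.237  0.105] px 338 210
```

View pics/scene1.png

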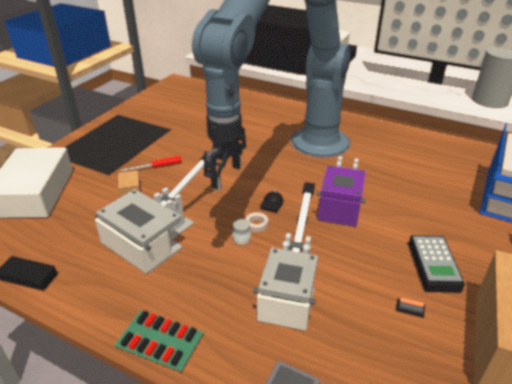

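View pics/side1.png

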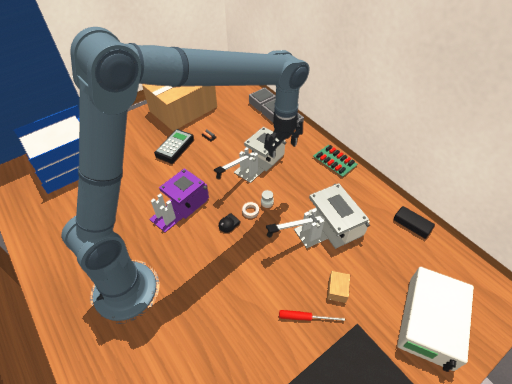

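The scene shows the white wide box at about (140,225), its lever running up to about (205,158) with the pad hidden behind the gripper. The side view shows its black pad at about (272,230), the narrow box at (262,150) and the purple look-alike at (180,195).

Run:
```python
from h import *
for c in ['side','scene']:
    f=grab_frame(c); print([k for k in f])
    F=192/np.tan(np.radians(f['fov_y'])/2); z=f['z_map'].astype(float)
    v,u=np.mgrid[:384,:512]
    P=np.stack([(u-f['cx'])/F*z,-(v-f['cy'])/F*z,-z,np.ones_like(z)],-1)@np.array(f['extrinsics']).T
    P=P[...,:3]; g=f['pixels'].astype(int)
    m=(z>0)&(abs(P[...,2]-.107)<.006)&(P[...,0]>.6)&(P[...,0]<.95)&(P[...,1]<-.08)&(P[...,1]>-.4)
    m=cv2.morphologyEx(m.astype(np.uint8),cv2.MORPH_OPEN,np.ones((3,3)))>0
    q=P[m]; r=cv2.minAreaRect((q[:,:2]*1000).astype(np.float32)); print(c,m.sum(),r,cv2.boxPoints(r).round().tolist(),np.median(q[:,2]))
    b=(z>0)&(g.max(-1)<60)&(P[...,2]>.1)&(P[...,2]<.175)&(P[...,0]>.45)&(P[...,0]<.65)&(P[...,1]<-.1)&(P[...,1]>-.3)
    print('pad',b.sum(),np.median(P[b],0) if b.any() else 0,P[b].min(0) if b.any() else 0,P[b].max(0) if b.any() else 0)
    if b.any(): print('px',u[b].mean(),v[b].mean())
    wl=(z>0)&(g.min(-1)>110)&(P[...,2]>.095)&(P[...,2]<.16)&(P[...,0]>.48)&(P[...,0]<.66)&(P[...,1]<-.1)&(P[...,1]>-.3)
    if wl.sum()>5:
        l=cv2.fitLine(P[wl].astype(np.float32),cv2.DIST_HUBER,0,.01,.01).ravel(); print('bar',wl.sum(),l,P[wl].min(0),P[wl].max(0))
```

```text
['pixels', 'z_map', 'fov_y', 'cx', 'cy', 'extrinsics']
side 1519 ((721.954345703125, -225.5380401611328), (181.8928680419922, 128.78262329101562), 79.32369995117188) [[642.0, -303.0], [768.0, -327.0], [802.0, -148.0], [676.0, -124.0]] 0.10641115880583518
pad 93 [ 0.46163466 -0.17800105  0.14792923] [ 0.45009523 -0.19168473  0.11548954] [ 0.48231319 -0.15947627  0.15603575]
px 271.38709677419354 229.13978494623655
bar 341 [ 0.90878713 -0.35338572 -0.22186603  0.58468115 -0.20864713  0.11229666] [ 0.48146664 -0.29989852  0.09501389] [ 0.65985326 -0.1723303   0.14582546]
['pixels', 'z_map', 'fov_y', 'cx', 'cy', 'extrinsics']
scene 2423 ((698.61865234375, -218.5773468017578), (183.2502899169922, 185.44029235839844), 79.02869415283203) [[590.0, -291.0], [772.0, -326.0], [807.0, -146.0], [625.0, -111.0]] 0.10728363758675274
pad 0 0 0 0
bar 472 [ 0.9490355  -0.19125949 -0.25050238  0.5715792  -0.19221103  0.11553232] [ 0.48284285 -0.2998281   0.09506557] [ 0.65963202 -0.17258999  0.14488599]
```

```bash
python3 -m creep '[{"hand":1,"slide":[0,-37,35],"twist":[0,0,0]},{"hand":1,"slide":[0,-37,35],"twist":[0,0,0]},{"hand":1,"slide":[0,-37,35],"twist":[0,0,0]},{"hand":1,"slide":[0,-37,35],"twist":[0,0,0]},{"hand":1,"slide":[0,-37,35],"twist":[0,0,0]},{"hand":1,"slide":[0,0,0],"twist":[0,0,0]},{"hand":1,"slide":[0,0,0],"twist":[0,0,0]}]' 30
```

```text
time: 1.78
tcp_pos: [0.4613, -0.1791, 0.2565]
tcp_rot: [1.211, 1.207, -1.204]
contact_force: [0.8, 0.2, 0.2]
finger_gap: -0.0005
```

Run:
```python
from h import *
f=snap('wrist','w1.png'); 
for d in recognise('pad_wide','wrist'): print(d['conf'],w(f,d['at']).round(3))
g=snap('scene','s2.png')
for d in recognise('pad_wide','scene'): print(d['conf'],w(g,d['at']).round(3))
cv2.imwrite('pics/a.png',np.hstack([f['pixels'][::2,::2],cv2.resize(g['pixels'][90:282,100:356],(512,384))[:192*2:1][:192] ])[:,:,::-1])
cv2.imwrite('pics/a.png',np.hstack([cv2.resize(f['pixels'],(400,300)),cv2.resize(g['pixels'][90:240,100:300],(400,300))])[:,:,::-1])
```

```text
0.8 [ 0.53  -0.188  0.127]
0.94 [ 0.547 -0.186  0.118]
0.23 [ 0.736 -0.209  0.107]
0.19 [ 0.753 -0.189  0.092]
```

View pics/a.png

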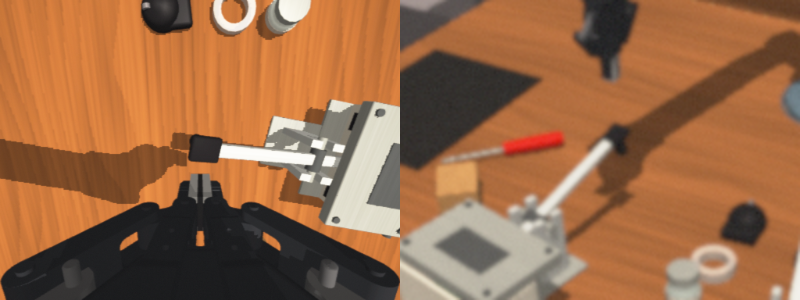

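The wrist view (left) shows the closed fingers and the black pad at about (206,148), just beyond them. The scene crop shows the fingers above the pad at (617,138), with the path down clear. I'll measure the pad from the wrist depth.

Run:
```python
from h import *
f=grab_frame('wrist'); F=192/np.tan(np.radians(f['fov_y'])/2); z=f['z_map'].astype(float)
v,u=np.mgrid[:384,:512]
P=(np.stack([(u-f['cx'])/F*z,-(v-f['cy'])/F*z,-z,np.ones_like(z)],-1)@np.array(f['extrinsics']).T)[...,:3]
b=(u>230)&(u<300)&(v>165)&(v<215)&(z>0)&(f['pixels'].max(-1)<70)&(P[...,2]>.125)&(P[...,2]<.175)
print(b.sum(),P[b].min(0),P[b].max(0),np.median(P[b],0))
```

```text
1249 [ 0.44811321 -0.19054833  0.14166394] [ 0.48480131 -0.1576182   0.15562579] [ 0.46530953 -0.17297904  0.1498322 ]
```

```bash
python3 -m creep '[{"hand":1,"slide":[25,1,-4],"twist":[0,0,0]},{"hand":1,"slide":[25,0,0],"twist":[0,0,0]},{"hand":1,"slide":[15,0,0],"twist":[0,0,0]},{"hand":1,"slide":[8,0,0],"twist":[0,0,0]},{"hand":1,"slide":[8,0,0],"twist":[0,0,0]},{"hand":1,"slide":[8,0,0],"twist":[0,0,0]}]'
```

```text
time: 2.78
tcp_pos: [0.4689, -0.1719, 0.1682]
tcp_rot: [1.205, 1.207, -1.194]
contact_force: [-2.5, 0.3, 9.6]
finger_gap: 0.0001
```

```bash
python3 -m creep '[{"hand":1,"slide":[8,-2,1],"twist":[0,0,0]},{"hand":1,"slide":[8,-1,1],"twist":[0,0,0]},{"hand":1,"slide":[8,-1,0],"twist":[0,0,0]},{"hand":1,"slide":[8,-1,0],"twist":[0,0,0]}]'; python3 -c "
from bench import *
print(observe()['tcp_pos'])"
```

```text
time: 3.28
tcp_pos: [0.4679, -0.1749, 0.1443]
tcp_rot: [1.209, 1.204, -1.19]
contact_force: [-6.4, 1.8, 11.5]
finger_gap: -0.0001
[ 0.46792411 -0.17491494  0.14428945]
```

```bash
python3 -m creep '[{"hand":1,"slide":[8,-3,0],"twist":[0,0,0]},{"hand":1,"slide":[10,-3,0],"twist":[0,0,0]},{"hand":1,"slide":[10,-3,0],"twist":[0,0,0]},{"hand":1,"slide":[10,-1,0],"twist":[0,0,0]}]'
```

```text
time: 3.78
tcp_pos: [0.464, -0.1757, 0.1148]
tcp_rot: [1.214, 1.197, -1.184]
contact_force: [-5.0, 1.3, 11.6]
finger_gap: 0.0001
```

Run:
```python
from h import *
g=snap('scene','s3.png'); f=snap('side','d3.png')
cv2.imwrite('pics/b.png',np.hstack([cv2.resize(f['pixels'][150:300,200:400],(400,300)),cv2.resize(g['pixels'][90:240,100:300],(400,300))])[:,:,::-1])
```

```text
(no output)
```

View pics/b.png

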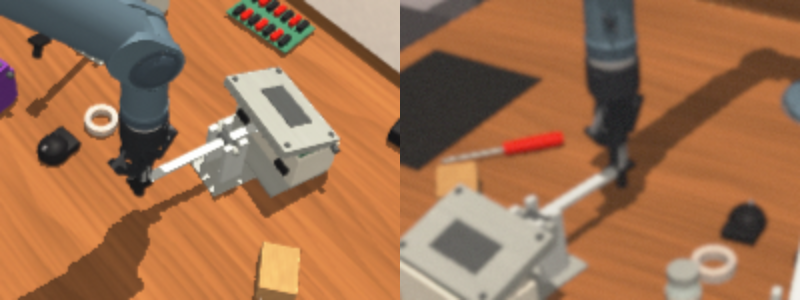

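The wide flap is rising, the fingers are on the pad and the lever sits in its stand. I'll keep pressing.

```bash
python3 -m creep '[{"hand":1,"slide":[10,-1,0],"twist":[0,0,0]},{"hand":1,"slide":[10,0,0],"twist":[0,0,0]},{"hand":1,"slide":[10,0,0],"twist":[0,0,0]},{"hand":1,"slide":[10,1,0],"twist":[0,0,0]}]'
```

```text
time: 4.38
tcp_pos: [0.4673, -0.1752, 0.0805]
tcp_rot: [1.218, 1.197, -1.181]
contact_force: [-4.2, 1.6, 9.5]
finger_gap: -0.0002
```

```bash
python3 -m creep '[{"hand":1,"slide":[8,0,0],"twist":[0,0,0]},{"hand":1,"slide":[6,0,0],"twist":[0,0,0]}]'
```

```text
time: 4.62
tcp_pos: [0.47, -0.1748, 0.0692]
tcp_rot: [1.22, 1.196, -1.178]
contact_force: [-5.5, 1.7, 16.7]
finger_gap: 0.0
```

Force is stepping up, which fits the foot meeting the bench. I'll add a little more press, then check the flap angle and that everything else stayed put.

```bash
python3 -m creep '[{"hand":1,"slide":[4,0,0],"twist":[0,0,0]},{"hand":1,"slide":[3,0,0],"twist":[0,0,0]}]'
python3 - <<'E'
from h import *
g=snap('scene','s4.png'); f=snap('side','d4.png')
cv2.imwrite('pics/c.png',np.hstack([cv2.resize(f['pixels'][150:300,200:400],(400,300)),cv2.resize(g['pixels'][90:315,100:400],(400,300))])[:,:,::-1])
c,s=np.cos(-.187),np.sin(-.187)
for n,f in (('side',f),('scene',g)):
    F=192/np.tan(np.radians(f['fov_y'])/2); z=f['z_map'].astype(float); v,u=np.mgrid[:384,:512]
    P=(np.stack([(u-f['cx'])/F*z,-(v-f['cy'])/F*z,-z,np.ones_like(z)],-1)@np.array(f['extrinsics']).T)[...,:3]
    d=P-[.625,-.207,0]; X=c*d[...,0]+s*d[...,1]; Y=-s*d[...,0]+c*d[...,1]
    m=(z>0)&(X>.05)&(X<.145)&(abs(Y)<.08)&(P[...,2]>.1)&(P[...,2]<.18)
    k=np.polyfit(X[m],P[m][:,2],1); print(n,m.sum(),'flap angle',np.arctan(-k[0]),'std',np.std(P[m][:,2]-np.polyval(k,X[m])))
s=observe(); print(s['tcp_pos'],s['contact_force'],abs(s['dq']).max())
E
```

```text
time: 4.88
tcp_pos: [0.4705, -0.1749, 0.0685]
tcp_rot: [1.221, 1.2, -1.18]
contact_force: [-9.9, 3.0, 24.1]
finger_gap: -0.0002
side 875 flap angle 0.3542880370997985 std 0.006558769719159423
scene 1820 flap angle 0.4497835949127209 std 0.0019605575242554116
[ 0.47049336 -0.17486437  0.06854203] [-10.6459547    3.99433948  24.44726505] 0.002293979966456839
```

View pics/c.png

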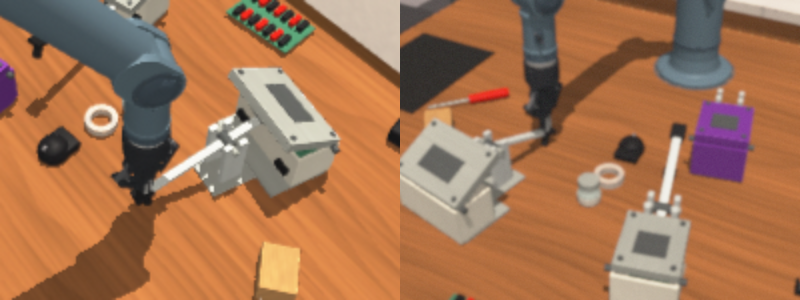

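The picture shows the flap open, fingers on the pad, the pin in its notches, and the narrow box shut. The scene fit gives 0.45 rad with the foot on the bench. The side fit is contaminated: its residual is 6.6 mm. I'm handing in.

```bash
python3 -c "
from bench import *
job_done(); print(observe()['contact_force'],observe()['tcp_pos'])"
```

```text
the job is handed in; nothing more can be done
the job is handed in; nothing more can be done
```

The wide box's lever is pressed down with the closed fingertips until its foot met the bench. I handed the job in at about 5 s with the fingers still holding it; no verdict is reported.

- **Foot on the bench:** at the end the fingertips were about 43 mm above the bench, against 42 mm given. The upward force rose from about 10 N to 24 N over the last 12 mm.
- **Holding force:** 24 N upward and about 11 N sideways, more than the 3–14 N given for the pad. I took the excess to be the foot bearing on the bench. The arm was still.
- **Flap angle:** the scene camera's depth fit gave 0.45 rad (2 mm residual), as expected with the foot down. The side camera gave 0.35 rad, which disagrees and would be below the 0.37 limit. I discounted it because its residual was 6.6 mm, probably from other surfaces in the measured region.
- **Other things on the bench:** by eye, the pin was still in its notches, the narrow box was shut, and the loose things in the final picture looked unmoved. I did not measure any of these, and that picture does not show the terminal or the pack.

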